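# Restock the laundry caddy and hold its lid for refilling

## Task

Restock the laundry caddy: stand the slim round canister and the tall rectangular carton upright on the floor of its narrow open slot, next to the bottle that already stands there. Then lift the hinged lid of the caddy's powder compartment by its handle to 60 degrees from shut and hold it still there so that I can pour the refill in; it falls shut if let go, so finish while you are still holding it. Leave the other things on the worktop where they are.

Things in the scene. Friction and masses are not known exactly. Their poses are not given: they have to be found in the camera images.
- caddy: White plastic caddy fixed to the worktop, 198 (x) x 240 (y) x 80 mm tall, lid shut. Origin: centre of underside; x points away from the robot to the hinge, y left, z up. Walls, floor 4 mm. Right: powder compartment, y -120 to +58 mm, walls 70 mm tall, under the lid. Left: open slot, inside x -95 to +95, y +58 to +116 mm; its outer and end walls 50 mm tall, the wall towards the lid 70 mm.
- slot_floor (a point): Centre of the slot's inner floor, 4 mm above the worktop, axes as the caddy's (slot inside: x +-95, y +-29 mm). It takes bottle, canister and carton in a row with 10 to 17 mm to spare, the carton only with its 72 mm side along the slot.
- lid (a joint): Opening angle of the caddy's lid in rad: 0 shut, 1.047 is 60 degrees, end stop at 1.4. Lid of about 0.35 kg (0.25 to 0.5), hinged on its far (+x) edge; it swings freely and falls shut from every angle when released.
- lid_hinge (a point): Middle of the hinge line, which runs along the caddy's y; 72 mm above the worktop. Axes turn with the lid; with the lid shut they are the caddy's.
- lid_handle (a point): Middle of the lid's handle: a round bar 12 mm thick along y, 104 mm between its two sloping end posts, free all round between them. In the lid's axes 218 mm towards -x and 36 mm up from the hinge point; shut, it is 108 mm above the worktop, 28 mm above the lid's top, 18 mm in front of its front edge. It opens up and away from the robot about the hinge; the bar can turn between finger pads.
- slot_bottle: Slim white bottle with a grey cap, 50 mm diameter, 130 mm tall, 0.2 kg, loose, already standing at the far (+x) end of the slot. Origin: centre of its underside.
- canister: Slim round canister, grey with a white cap, 50 mm diameter, 125 mm tall, about 0.22 kg, standing on the worktop. Origin: centre of its underside, z up.
- carton: Upright rectangular cardboard carton with a paper band, 72 (its x) x 48 (its y) x 135 mm tall, about 0.28 kg, standing on the worktop. Origin: centre of its underside, z up.
- tub: Bystander: low jar, 64 mm diameter, 50 mm tall. Origin: centre of its underside.
- measuring_cup: Bystander: clear cup, 72 mm diameter, 70 mm tall. Origin: centre of its underside.
- softener: Bystander: purple-pink softener bottle, 68 mm diameter, 190 mm tall. Origin: centre of its underside.
- spray_can: Bystander: metal can, 60 mm diameter, 100 mm tall. Origin: centre of its underside.
- scrub_brush: Bystander: brush with a wooden handle lying beyond the caddy, about 200 mm long. Origin: its underside.
- soap: Bystander: bar of soap, 75 x 50 x 26 mm. Origin: centre of its underside.
- bowl: Bystander: blue bowl, 120 mm diameter, 50 mm tall. Origin: centre of its underside.
There are look-alikes about, which are no part of the job. What is shaped like the canister but orange is not meant. Leave any green look-alike of the carton alone.

How it is judged:
By the outcome, as a careful person would: the job done as asked, in the order asked, and still so for the second after the job is handed in, while the arm keeps its last pose, push and grip.
It also fails if it takes over 72 s, if anything falls off the work surface, if the arm or the gripper's body presses on something with over 40 N, if the wrist force passes 120 N, or if a joint passes its speed limit or range.

## Robot

A 6-joint arm with a two-finger parallel gripper is mounted at the origin on the work surface. World frame = base frame: x ahead of the robot, y to its left, z up, the work surface at z = 0. Lengths are in m, angles in degrees, forces in N, time in s.
With the tool pointing down it reaches from about 0.4 to 0.825 m from the base axis. Payload 7 kg.
Tool frame: the origin (TCP) lies at the very end of the fingers, on their centre line; the grasp point (between the pads) lies 19 mm behind it; z points along the fingers, y is the line along which they close (so a half turn about z gives the same grasp; the last joint's range is limited). The gripper opens to 88 mm and grips with 3 to 60 N. Pads are 19 mm wide; open, the fingers measure 130 mm over their backs; the gripper's body (78 mm by 193 mm) begins 47 mm behind the grasp point.
Start: joints at [83.371, 20.546, 0.682, 0, -70.136, -16.507], TCP at [0.265, 0.621, 0.227] pointing down, gripper open.
Joint ranges: [-176.03, 176.03], [-82.01, 121.73], [-58.28, 71.71], [-173.87, 95.51], [-174.79, -0.11], [-173.66, 173.66]. Speed limits (degrees/s): [136.94, 136.94, 172.46, 180, 180, 180].

## Interface

Orientations are given as [roll, pitch, yaw] about the fixed x, y, z axes, in that order (R = Rz(yaw) Ry(pitch) Rx(roll)).
In Python, from plant import get_obs, snapshot, camera_params, close_job, boxes_of, cut_out, landmark_of gives the robot as it stands.
- The arm moves only by the shell command python3 -m inch 'ROWS' [OPENING]. ROWS is text: rows parted by semicolons, each of 6 numbers parted by spaces: the shift along the tool's x, y, z in units of 30 cm (1.0 is 30 cm), then the turn, a rotation vector about the tool's x, y, z in units of pi rad (1.0 is pi rad). A call has 1 to 10 rows; each row is the pose to reach, as a shift and turn from the pose commanded when the call began, along the tool's axes at that moment, turning the shorter way round; what a row does not reach only later rows make up. A row lasts 1/12 s, in which the tool goes at most 41.7 mm and 7.16 degrees, less where a joint would pass 70% of its speed; a pose out of reach is approached as far as the arm can. A call with a number of a shift or a turn outside -1 to 1 is refused whole. A call with a gripper value outside its range is refused whole. OPENING is the closure, from -1 (fully open) to 1 (shut), set as the call begins (- or left out, the last holds). The fingers move at their own pace and stop on an object; the grip force is fixed at half the most. Time passes only in rows, so rows that repeat a pose let the fingers close. It gives the time, the measured TCP pose, the force, the opening and the grip force at its end, in the units of the state.
- get_obs(): the state, without advancing time (a new reading comes with each control period).
- snapshot(name): name is "scene" or "side" or "wrist"; returns the picture (384x512x3 uint8, red, green, blue); there is no depth.
- camera_params(name): a dict with "mtx" (3x3 intrinsics, pixels), "rvec" (rotation vector, rad) and "tvec" (3), from world to camera coordinates, as OpenCV has them. Camera axes: x right, y down, z forward; pixel columns grow to the right and rows downward; lengths in m; the calibration is good to about 2 mm. A picture is of the moment at which its call begins: read the wrist's pose just before it. camera_params takes no time and is no camera call; for the wrist camera it gives the pose at the moment of the call.
- close_job(): hands the job in; it is judged then, once.
Trained networks look in the newest picture that a camera, given by its name, has taken for a name from the list of things; names that differ only in an ending like _2 or _b are one class to them, and where a whole thing is asked for, a point or a joint stands for the part that bears it (a point fixed in the world has none). Each returns a list of dicts, best first, with "p" (0 to 1); they miss things now and then, are a little off and sometimes report something else, mostly with a low value. They report only what shows in the picture. A call takes as long as a camera call. They do not tell look-alikes from the thing itself.
- boxes_of(camera, thing): "rect" ([left, top, width, height] in pixels, round what is visible of it).
- cut_out(camera, thing): "pixels" (384x512 bool, what is visible of it) and "rect" ([left, top, width, height] in pixels, round what is visible of it).
- landmark_of(camera, thing): "uv" ([column, row] in pixels: a listed point, or the origin of a listed thing).
The state is a dict: "clock": time; "joint_pos": joint angles; "qvel": joint speeds; "tau": joint torques, N m; "tool_pos": TCP position; "orientation": TCP orientation; "force": force on the tool from outside, world axes, zero at the start; "moment": the same for the moment, N m; "opening": finger opening in m; "gripper_force": force on a finger pad.
Only numpy, scipy, OpenCV 4.12 (cv2) and the standard library are available. Lean on these libraries where they do the work, as an engineer would, in place of code of your own. Each camera call takes 0.05 s, during which the arm holds its last target. There are 200 camera calls.

## Working session

There is one attempt and no reset: what is moved stays moved. The work goes in short steps, Python scripts to look and compute and a shell command to move; the robot and the scene stay as the last step left them, time stands still between calls to the robot, and variables do not carry over. Pictures are saved under pics/ and viewed, at most 10 in all, crops included, and the job is handed in when it is done.

```bash
ls; mkdir -p pics; cat > h.py <<'E'
import numpy as np, cv2
from plant import *
def shot(n,f=None):
    im=snapshot(n)
    if f: cv2.imwrite('pics/'+f,im[:,:,::-1])
    return im
E
python3 - <<'E'
from h import *
import json
print(get_obs())
a=shot('scene');b=shot('side')
cv2.imwrite('pics/a.png',np.vstack([a])[:,:,::-1]);cv2.imwrite('pics/b.png',b[:,:,::-1])
res={}
for c in('scene','side'):
    p=camera_params(c);print(c,p)
    for t in('canister','carton','slot_bottle','slot_floor','lid_handle','lid_hinge','caddy'):
        r=landmark_of(c,t);print(t,[(np.round(q['uv'],1).tolist(),round(q['p'],2)) for q in r])
print(get_obs()['clock'])
E
```

```text
pics
{'clock': 0.0, 'joint_pos': array([ 8.33695012e+01,  2.05911426e+01,  6.32367150e-01, -1.90988017e-02,
       -7.01333993e+01, -1.65064594e+01]), 'qvel': array([ 0.03268875,  0.01584248, -0.00574983, -0.01543942,  0.03568786,
        0.0535146 ]), 'tau': array([-2.69040044e-05, -5.82719100e+01,  2.93063825e+01,  6.99740812e+00,
        6.98815507e-03, -1.63716059e-04]), 'tool_pos': array([0.26507194, 0.62024815, 0.22561849]), 'orientation': array([ 1.79906523e+02, -8.97741491e-03, -2.31434557e+01]), 'force': array([0.33432945, 0.82813167, 0.54601614]), 'moment': array([-0.01727315, -0.05350221, -0.02582181]), 'gripper_force': 0.0, 'opening': 0.08727042593273661}
scene {'mtx': array([[377.77515194,   0.        , 253.34997811],
       [  0.        , 377.77515194, 191.47125735],
       [  0.        ,   0.        ,   1.        ]]), 'rvec': array([ 1.28787028,  2.17725028, -0.99203708]), 'tvec': array([ 0.27425621, -0.22514747,  1.56453885])}
canister [([361.4, 239.0], 0.76), ([181.1, 209.3], 0.71), ([346.4, 269.9], 0.66)]
carton [([321.3, 229.5], 0.96), ([330.7, 207.7], 0.55)]
slot_bottle [([218.1, 230.7], 0.9)]
slot_floor [([233.1, 219.5], 0.85), ([193.7, 159.0], 0.35)]
lid_handle [([215.5, 164.5], 0.89)]
lid_hinge [([183.4, 209.0], 0.69)]
caddy [([210.6, 210.7], 0.67), ([153.8, 179.4], 0.66)]
side {'mtx': array([[401.44940257,   0.        , 250.44363216],
       [  0.        , 401.44940257, 192.16266687],
       [  0.        ,   0.        ,   1.        ]]), 'rvec': array([ 2.32644642, -0.49334875,  0.2069228 ]), 'tvec': array([-0.50087722,  0.18112777,  1.17601922])}
canister [([228.6, 142.0], 0.58), ([197.3, 149.4], 0.56)]
carton [([179.9, 183.8], 0.94), ([213.3, 166.8], 0.8)]
slot_bottle [([285.5, 203.3], 0.67)]
slot_floor [([269.4, 209.2], 0.71)]
lid_handle []
lid_hinge [([312.3, 209.5], 0.67), ([271.0, 140.6], 0.59)]
caddy [([279.9, 224.2], 0.74)]
0.8
```

View pics/a.png

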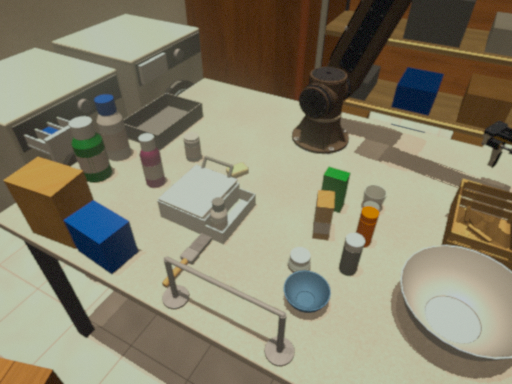

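View pics/b.png

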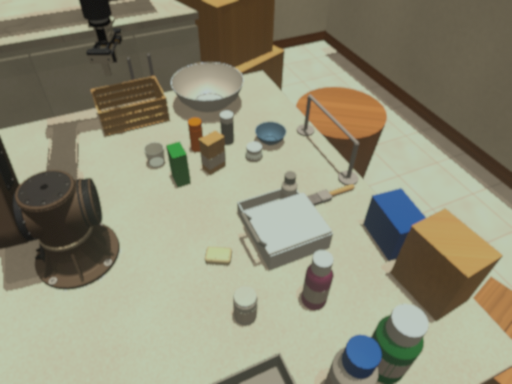

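Scene view: brown carton at about (324,215), green look-alike at (335,190), canister (dark grey, white cap) at (350,255) and its orange look-alike at (368,228). The caddy is at (207,200), with its bottle at (218,212) and its handle at (215,163). The side view agrees: carton (212,150), canister (227,127), caddy (285,225).

```bash
cat >> h.py <<'E'
def P(p,X): return cv2.projectPoints(np.atleast_2d(np.asarray(X,float)),p['rvec'],p['tvec'],p['mtx'],None)[0][:,0]
def PM(p): return p['mtx']@np.hstack([cv2.Rodrigues(p['rvec'])[0],np.reshape(p['tvec'],(3,1))])
def tri(p1,u1,p2,u2):
    X=cv2.triangulatePoints(PM(p1),PM(p2),np.float64(u1),np.float64(u2))[:,0];X=X[:3]/X[3]
    return X,np.linalg.norm(P(p1,X)-u1),np.linalg.norm(P(p2,X)-u2)
def ray(p,u,z):
    M=PM(p);H=np.c_[M[:,0],M[:,1],M[:,2]*z+M[:,3]];w=np.linalg.solve(H,[u[0],u[1],1]);return w[:2]/w[2]
def sil(p,pts):
    m=np.zeros((384,512),np.uint8);cv2.fillConvexPoly(m,cv2.convexHull(np.float32(P(p,pts)*16).astype(np.int32)),1,shift=4);return m>0
def box(x,y,yaw,sx,sy,z0,z1):
    c,s=np.cos(yaw),np.sin(yaw)
    return [(x+c*a*sx/2-s*b*sy/2,y+s*a*sx/2+c*b*sy/2,z) for a in(-1,1) for b in(-1,1) for z in(z0,z1)]
def cyl(x,y,r,z0,z1): return [(x+r*np.cos(t),y+r*np.sin(t),z) for t in np.linspace(0,6.28,25) for z in(z0,z1)]
E
python3 - <<'E'
from h import *
ps,pd=camera_params('scene'),camera_params('side')
for n,a,b in [('canister',(346.4,269.9),(228.6,142)),('carton',(321.3,229.5),(213.3,166.8)),('bottle',(218.1,230.7),(285.5,203.3)),('slot',(233.1,219.5),(269.4,209.2)),('hinge',(183.4,209),(312.3,209.5)),('caddy',(210.6,210.7),(279.9,224.2))]:
    X,e,f=tri(ps,a,pd,b);print(n,X.round(4),round(e,1),round(f,1))
for c in('scene','side'):
    snapshot(c)
    for t in('carton','canister','caddy','slot_bottle'):
        for i,q in enumerate(cut_out(c,t)):
            print(c,t,i,round(q['p'],2),np.round(q['rect']).tolist(),q['pixels'].sum()); np.save(f'{c}_{t}_{i}.npy',q['pixels'])
print(ray(ps,(215.5,164.5),.108))
w=camera_params('wrist');print(w); M=cv2.Rodrigues(w['rvec'])[0];print('cam',-M.T@w['tvec'])
E
```

```text
canister [ 0.5962  0.313  -0.0037] 0.1 0.1
carton [0.4904 0.1966 0.0024] 0.1 0.0
bottle [ 0.6464 -0.0742  0.0068] 2.1 1.7
slot [ 0.5849 -0.0663  0.0012] 0.4 0.4
hinge [ 0.6744 -0.1788  0.0725] 1.0 0.9
caddy [ 0.5872 -0.1445  0.008 ] 1.0 1.0
scene carton 0 0.95 [321.0, 168.0, 30.0, 41.0] 712
scene carton 1 0.69 [314.0, 189.0, 20.0, 53.0] 893
scene canister 0 0.96 [341.0, 236.0, 26.0, 41.0] 833
scene canister 1 0.88 [358.0, 207.0, 23.0, 43.0] 564
scene canister 2 0.33 [287.0, 246.0, 25.0, 26.0] 441
scene caddy 0 0.85 [160.0, 158.0, 95.0, 86.0] 4564
scene caddy 1 0.75 [284.0, 272.0, 47.0, 36.0] 1537
scene slot_bottle 0 0.86 [208.0, 197.0, 22.0, 32.0] 456
side carton 0 0.9 [166.0, 144.0, 26.0, 44.0] 805
side carton 1 0.64 [198.0, 132.0, 29.0, 39.0] 963
side canister 0 0.83 [222.0, 108.0, 12.0, 36.0] 380
side canister 1 0.83 [189.0, 119.0, 14.0, 37.0] 335
side caddy 0 0.71 [236.0, 191.0, 95.0, 79.0] 4950
side slot_bottle 0 0.53 [284.0, 171.0, 12.0, 29.0] 341
[ 0.48256043 -0.18972494]
{'mtx': array([[312.73767909,   0.        , 254.09955693],
       [  0.        , 312.73767909, 194.97915197],
       [  0.        ,   0.        ,   1.        ]]), 'rvec': array([-1.63965233,  2.48649873,  0.32938136]), 'tvec': array([ 0.67400216, -0.03276144,  0.39023641])}
cam [0.32986729 0.59202255 0.38514094]
```

```bash
python3 - <<'E'
from h import *
from scipy.optimize import minimize
ps,pd=camera_params('scene'),camera_params('side')
m=lambda n:np.load(n+'.npy')
def fit(f,ma,mb,x0,st):
    def L(v):
        return sum(1-(sil(p,f(v))&k).sum()/(sil(p,f(v))|k).sum() for p,k in((ps,ma),(pd,mb)) if k is not None)
    b=min((minimize(L,np.array(x0)+np.r_[0,0,y][:len(x0)],method='Nelder-Mead',options=dict(initial_simplex=[np.array(x0)+np.r_[0,0,y][:len(x0)]]+[np.array(x0)+np.r_[0,0,y][:len(x0)]+np.eye(len(x0))[i]*st[i] for i in range(len(x0))])) for y in ([0] if len(x0)==2 else np.radians([-75,-45,-15,15,45,75]))),key=lambda r:r.fun)
    return b.x.round(4),round(b.fun,3)
f=lambda v:box(*v,.072,.048,0,.135)
x,e=fit(f,m('scene_carton_1'),m('side_carton_1'),[.49,.197,0],[.01,.01,.15]);print('carton',x,np.degrees(x[2]),e)
f=lambda v:box(*v,.048,.072,0,.135)
x,e=fit(lambda v:box(*v,.072,.048,0,.135),m('scene_carton_0'),m('side_carton_0'),[.42,.15,0],[.01,.01,.15]);print('green',x,np.degrees(x[2]),e)
print('can',fit(lambda v:cyl(*v,.025,0,.125),m('scene_canister_0'),m('side_canister_0'),[.596,.313],[.01,.01]))
print('orange',fit(lambda v:cyl(*v,.025,0,.125),m('scene_canister_1'),m('side_canister_1'),[.53,.3],[.01,.01]))
print('bottle',fit(lambda v:cyl(*v,.025,.05,.134),m('scene_slot_bottle_0'),m('side_slot_bottle_0'),[.646,-.074],[.01,.01]))
k=m('scene_caddy_0')
E
```

```text
carton [0.4933 0.1958 0.3048] 17.463753595587495 0.119
green [ 0.365   0.182  -1.5711] -90.01739919300364 0.391
can (array([0.5923, 0.3131]), np.float64(0.292))
orange (array([0.4753, 0.321 ]), np.float64(0.626))
bottle (array([ 0.6543, -0.0658]), np.float64(0.553))
```

```bash
cat >> h.py <<'E'
from scipy.spatial.transform import Rotation as R
def rot(o): return R.from_euler('xyz',o,degrees=True)
def go(x,y,z,yaw,roll=180,pitch=0,base=None):
    "shift/turn row from commanded pose (default measured) to target"
    o=get_obs(); p,r=(o['tool_pos'],rot(o['orientation'])) if base is None else (np.array(base[:3]),rot([180,0,base[3]]))
    d=r.inv().apply(np.array([x,y,z])-p); t=(r.inv()*rot([roll,pitch,yaw])).as_rotvec()
    print('row',np.round(d/.3,4),np.round(t/np.pi,4),'rows>=',np.ceil(max(np.linalg.norm(d)/.0417,np.degrees(np.linalg.norm(t))/7.16)),'clock',round(o['clock'],2))
E
python3 - <<'E'
from h import *
o=get_obs();w=camera_params('wrist');M=cv2.Rodrigues(w['rvec'])[0];c=-M.T@w['tvec']
r=rot(o['orientation']);print('cam in tool',r.inv().apply(c-o['tool_pos']),'axes in tool',np.round((r.inv().as_matrix()@M.T).T,3))
go(.52,.26,.30,0)
E
```

```text
cam in tool [ 0.07070824  0.00094762 -0.15859267] axes in tool [[-0.001  1.    -0.   ]
 [-0.965 -0.001 -0.261]
 [-0.261 -0.     0.965]]
row [ 1.2533  0.7719 -0.2448] [ 0.     -0.     -0.1285] rows>= 11.0 clock 1.3
```

```bash
python3 -m inch '0 0 -0.15 0 0 0; 0.63 0.386 -0.245 0 0 -0.07;0.63 0.386 -0.245 0 0 -0.07;0.63 0.386 -0.245 0 0 -0.07;0.63 0.386 -0.245 0 0 -0.07;0.63 0.386 -0.245 0 0 -0.07;0.63 0.386 -0.245 0 0 -0.07' -1; python3 -c "
from h import *
go(.52,.26,.30,0)"
```

```text
clock: 1.88
tool_pos: [0.3956, 0.4365, 0.3018]
orientation: [-179.9, -0.1, -10.6]
force: [-0.7, 0.5, -0.2]
opening: 0.0875
gripper_force: 0.0
row [0.5161 0.5016 0.0057] [-0.0004 -0.0004 -0.0591] rows>= 6.0 clock 1.88
```

```bash
python3 -m inch '0.51 0.5 0.01 0 0 -0.0585;0.51 0.5 0.01 0 0 -0.0585;0.51 0.5 0.01 0 0 -0.0585;0.51 0.5 0.01 0 0 -0.0585;0.51 0.5 0.01 0 0 -0.0585;0.51 0.5 0.01 0 0 -0.0585;0.51 0.5 0.01 0 0 -0.0585' ; python3 - <<'E'
from h import *
w=camera_params('wrist');shot('wrist','w1.png')
np.savez('w1.npz',**w)
for t,z in(('canister',.125),('carton',.135)):
    print(t,[(q['uv'],round(q['p'],2),ray(w,q['uv'],0).round(4)) for q in landmark_of('wrist',t)])
    for i,q in enumerate(cut_out('wrist',t)):
        print(t,i,round(q['p'],2),np.round(q['rect']).tolist());np.save(f'w1_{t}_{i}.npy',q['pixels'])
E
```

```text
clock: 2.47
tool_pos: [0.5178, 0.262, 0.297]
orientation: [180.0, 0.0, -0.2]
force: [0.2, -0.4, -0.4]
opening: 0.0875
gripper_force: 0.0
canister [([217.9, 189.1], 0.92, array([0.4745, 0.3154])), ([215.8, 104.6], 0.89, array([0.5964, 0.314 ]))]
canister 0 0.82 [178.0, 76.0, 60.0, 54.0]
canister 1 0.25 [502.0, 44.0, 10.0, 37.0]
carton [([301.3, 177.5], 0.63, array([0.4917, 0.1908])), ([300.8, 256.8], 0.61, array([0.3627, 0.1871]))]
carton 0 0.84 [281.0, 245.0, 72.0, 69.0]
carton 1 0.79 [280.0, 148.0, 67.0, 88.0]
```

View pics/w1.png

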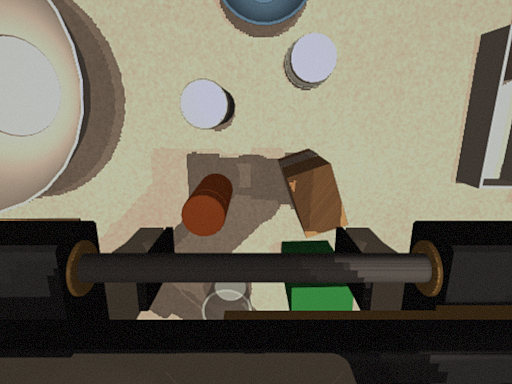

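The wrist view shows the canister's white cap at (205,103). The orange look-alike is at (207,205) and the brown carton at (313,190). The green one is at (318,275), the tub at (312,58) and the caddy at the right edge (490,120). I'll refine the canister and carton using all three views.

```bash
python3 - <<'E'
from h import *
from scipy.optimize import minimize
ps,pd=camera_params('scene'),camera_params('side');w=dict(np.load('w1.npz'))
m=lambda n:np.load(n+'.npy')
def fit(f,ms,x0,st):
    x0=np.array(x0)
    def L(v): return sum(1-(sil(p,f(v))&k).sum()/(sil(p,f(v))|k).sum() for p,k in ms)
    r=minimize(L,x0,method='Nelder-Mead',options=dict(initial_simplex=np.vstack([x0,x0+np.diag(st)])));return r.x.round(4),round(r.fun,3)
f=lambda v:box(*v,.072,.048,0,.135)
for ms in ([(ps,m('scene_carton_1')),(pd,m('side_carton_1')),(w,m('w1_carton_1'))],[(w,m('w1_carton_1'))]):print('carton',fit(f,ms,[.493,.195,.3],[.008,.008,.1]))
f=lambda v:cyl(*v,.025,0,.125)
print('can',fit(f,[(w,m('w1_canister_0'))],[.594,.313],[.008,.008]))
print('can h',fit(lambda v:cyl(v[0],v[1],.025,0,v[2]),[(ps,m('scene_canister_0')),(w,m('w1_canister_0'))],[.594,.313,.12],[.008,.008,.01]))
print('carton h',fit(lambda v:box(*v[:3],.072,.048,0,v[3]),[(ps,m('scene_carton_1')),(pd,m('side_carton_1')),(w,m('w1_carton_1'))],[.493,.195,.3,.13],[.008,.008,.1,.01]))
# cap circle by brightness
im=cv2.imread('pics/w1.png');c=im[65:140,170:245];
mm=(c.min(2)>150)&(c[:,:,0]>c[:,:,2]).astype(bool);ys,xs=np.nonzero(mm);print('cap',xs.min()+170,xs.max()+170,ys.min()+65,ys.max()+65)
u=((xs.min()+xs.max())/2+170,(ys.min()+ys.max())/2+65);print(u,ray(w,u,.125))
go(.595,.3135,.16,0,base=(.518,.262,.297,0))
E
```

```text
carton (array([0.4943, 0.1945, 0.3221]), np.float64(0.237))
carton (array([0.4951, 0.1931, 0.3454]), np.float64(0.037))
can (array([0.5952, 0.3113]), np.float64(0.038))
can h (array([0.5951, 0.3127, 0.1192]), np.float64(0.107))
carton h (array([0.4932, 0.1944, 0.2897, 0.1312]), np.float64(0.218))
cap 181 226 80 127
(np.float64(203.5), np.float64(103.5)) [0.59525883 0.3118084 ]
row [ 0.2567 -0.1717  0.4567] [0. 0. 0.] rows>= 4.0 clock 2.72
```

```bash
python3 -m inch '0.26 -0.167 0.42 0 0 0.001;0.26 -0.167 0.42 0 0 0.001;0.26 -0.167 0.42 0 0 0.001;0.26 -0.167 0.42 0 0 0.001;0.26 -0.167 0.42 0 0 0.001;0.26 -0.167 0.42 0 0 0.001' ; python3 - <<'E'
from h import *
go(.5955,.312,.085,0)
E
```

```text
clock: 3.22
tool_pos: [0.5935, 0.3153, 0.1682]
orientation: [179.8, 0.2, -0.1]
force: [-0.1, -1.0, 1.1]
opening: 0.0874
gripper_force: 0.0
row [0.0076 0.0101 0.2775] [ 0.0011  0.0011 -0.0005] rows>= 2.0 clock 3.22
```

```bash
python3 -m inch '0.007 0.01 0.1 0 0 0;0.007 0.01 0.2 0 0 0;0.007 0.01 0.278 0 0 0;0.007 0.01 0.278 0 0 0;0.007 0.01 0.278 0 0 0'; python3 -m inch '0 0 0 0 0 0;0 0 0 0 0 0;0 0 0 0 0 0;0 0 0 0 0 0;0 0 0 0 0 0;0 0 0 0 0 0;0 0 0 0 0 0;0 0 0 0 0 0' 1
```

```text
clock: 3.63
tool_pos: [0.5963, 0.312, 0.0888]
orientation: [180.0, -0.0, -0.1]
force: [0.4, 0.8, 1.1]
opening: 0.0878
gripper_force: 0.0
clock: 4.3
tool_pos: [0.5969, 0.3117, 0.088]
orientation: [-180.0, -0.0, -0.2]
force: [0.3, 0.6, 2.3]
opening: 0.0494
gripper_force: 30.0
```

```bash
python3 -m inch '0 0 -0.1 0 0 0;0 0 -0.2 0 0 0;0 0 -0.33 0 0 0;-0.05 0.1 -0.45 0 0 0;-0.2 0.5 -0.65 0 0 0;-0.2 0.5 -0.65 0 0 0;-0.2 0.5 -0.65 0 0 0;-0.2 0.5 -0.65 0 0 0;-0.2 0.5 -0.65 0 0 0'; python3 -m inch '-0.2 0.62 0 0 0 0;-0.2 0.62 0 0 0 0;-0.2 0.62 0 0 0 0;-0.2 0.62 0 0 0 0;-0.2 0.62 0 0 0 0;-0.2 0.62 0 0 0 0;-0.2 0.62 0 0 0 0'; python3 - <<'E'
from h import *
w=camera_params('wrist');shot('wrist','w2.png');np.savez('w2.npz',**w)
o=get_obs();print(o['tool_pos'],o['opening'])
for t,z in(('slot_floor',.004),('slot_bottle',.004),('lid_handle',.108),('lid_hinge',.072),('caddy',0)):
    print(t,[(np.round(q['uv'],1),round(q['p'],2),ray(w,q['uv'],z).round(4)) for q in landmark_of('wrist',t)])
E
```

```text
clock: 5.05
tool_pos: [0.5351, 0.1584, 0.2859]
orientation: [-179.9, -0.2, -0.3]
force: [0.8, 0.7, -2.5]
opening: 0.0493
gripper_force: 30.0
clock: 5.63
tool_pos: [0.4747, -0.0253, 0.2824]
orientation: [-180.0, 0.0, -0.3]
force: [1.5, 0.3, -3.0]
opening: 0.0495
gripper_force: 30.0
[ 0.47522118 -0.02436275  0.2823226 ] 0.04976677157952959
slot_floor [(array([289. ,  81.4]), 0.86, array([ 0.5816, -0.0731]))]
slot_bottle [(array([289.2,  24.4]), 0.82, array([ 0.6494, -0.0718]))]
lid_handle [(array([406.3, 187.6]), 0.87, array([ 0.4622, -0.193 ]))]
lid_hinge []
caddy [(array([356.7,  77.9]), 0.85, array([ 0.5857, -0.1632]))]
```

View pics/w2.png

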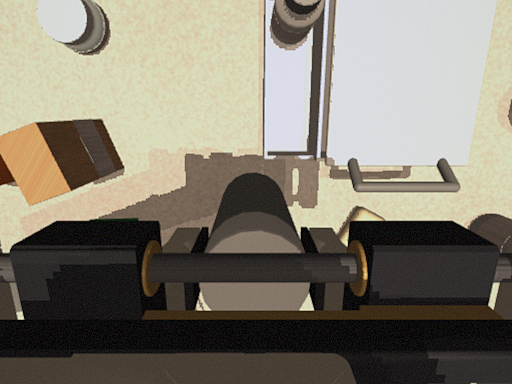

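Wrist view: the slot runs from about (264,157) to (325,0), with the bottle at (295,20). The lid is to its right. The handle bar runs from (357,189) to (457,188). I'll zoom in for the exact edges.

```bash
python3 - <<'E'
from h import *
im=cv2.imread('pics/w2.png')[:200,250:490]
im=cv2.resize(im,None,fx=3,fy=3,interpolation=cv2.INTER_CUBIC)
for i in range(0,240,20): cv2.putText(im,str(250+i),(i*3,10),0,.35,(0,0,255),1); cv2.line(im,(i*3,12),(i*3,18),(0,0,255),1)
for j in range(20,200,20): cv2.putText(im,str(j),(0,j*3+4),0,.35,(0,0,255),1); cv2.line(im,(22,j*3),(28,j*3),(0,0,255),1)
cv2.imwrite('pics/w2c.png',im)
E
```

```text
(no output)
```

View pics/w2c.png

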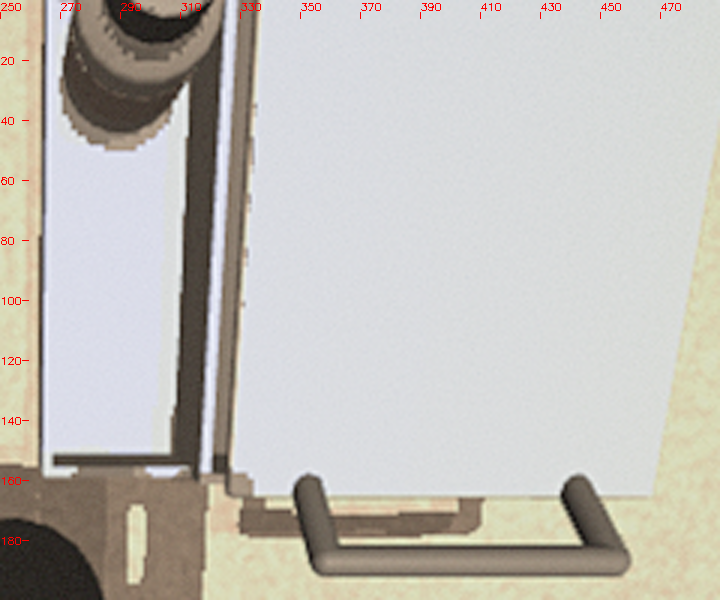

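```bash
python3 - <<'E'
from h import *
w=dict(np.load('w2.npz'))
for n,u,z in [('lidFR',(467.3,165),.08),('lidFL',(327.3,164.7),.08),('wallFL z50',(264.2,158.8),.05),('outer wall far z50',(265.3,5),.05),('barL',(357,187),.108),('barR',(456.5,187),.108),('bottle near',(289.5,49.5),.004),('inner wall z70 far',(325.7,5),.07),('lid left far',(334.5,5),.08),('inner front top z50',(290,155.3),.05),('lid right far',(489,50),.08),('inner wall near z70',(317.5,150),.07)]:
    print(n,ray(w,u,z).round(4))
go(.5,-.07,.2,0)
E
```

```text
lidFR [ 0.4819 -0.2748]
lidFL [ 0.4834 -0.1117]
wallFL z50 [ 0.4863 -0.0391]
outer wall far z50 [ 0.6581 -0.0401]
barL [ 0.4633 -0.139 ]
barR [ 0.4625 -0.2479]
bottle near [ 0.6203 -0.0729]
inner wall z70 far [ 0.6518 -0.1032]
lid left far [ 0.6489 -0.1101]
inner front top z50 [ 0.4904 -0.0714]
lid right far [ 0.6052 -0.2768]
inner wall near z70 [ 0.4993 -0.1015]
row [0.0812 0.1559 0.2743] [ 0.      0.0002 -0.0006] rows>= 3.0 clock 5.93
```

```bash
python3 -m inch '0.4 0.16 0.08 0 0 -0.001;0.4 0.16 0.08 0 0 -0.001;0.4 0.16 0.08 0 0 -0.001;0.4 0.16 0.08 0 0 -0.001;0.4 0.16 0.2 0 0 -0.001;0.4 0.16 0.25 0 0 -0.001;0.4 0.16 0.25 0 0 -0.001;0.4 0.16 0.25 0 0 -0.001'; python3 - <<'E'
from h import *
w=camera_params('wrist');shot('wrist','w3.png');
o=get_obs();print(o['tool_pos'],o['orientation'])
print([(np.round(q['uv'],1),round(q['p'],2),ray(w,q['uv'],.004).round(4)) for q in landmark_of('wrist','slot_bottle')])
go(.595,-.0725,.15,0)
E
```

```text
clock: 6.6
tool_pos: [0.5953, -0.0721, 0.2068]
orientation: [179.9, 0.1, 0.0]
force: [-0.3, 0.3, -2.4]
opening: 0.0495
gripper_force: 30.0
[ 0.59610391 -0.0720504   0.20842351] [ 1.79959910e+02 -2.81034163e-02  6.03617031e-02]
[(array([251.5, 123.4]), 0.97, array([ 0.6511, -0.0705]))]
row [-0.0053  0.0016  0.1975] [ 0.0001 -0.0007  0.0003] rows>= 2.0 clock 6.7
```

View pics/w3.png

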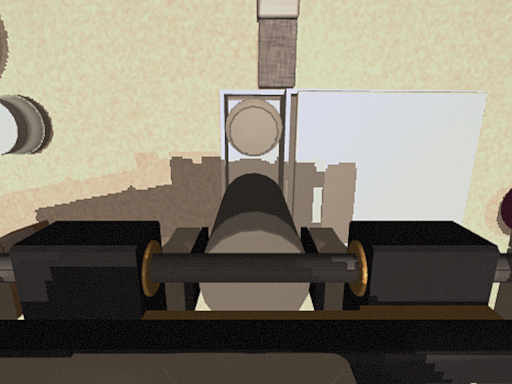

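The bottle's top circle is at (254,127) and stands near the far wall (row 93). The canister is lined up over the slot.

```bash
python3 - <<'E'
from h import *
w=camera_params('wrist')
for n,u,z in [('bottle top',(254,127),.134),('top near',(254,155.5),.134),('top far',(254,99.5),.134),('far wall outer',(250,91),.05),('wall L far',(221.5,93),.05),('wall L near',(221.5,150),.05),('inner wall far',(285.5,97),.07),('canister top hold',(258,265),.25)]: print(n,ray(w,u,z).round(4))
E
```

```text
bottle top [ 0.6553 -0.0731]
top near [ 0.6344 -0.0731]
top far [ 0.6745 -0.0731]
far wall outer [ 0.6853 -0.0693]
wall L far [ 0.6835 -0.0417]
wall L near [ 0.6285 -0.0402]
inner wall far [ 0.6789 -0.1018]
canister top hold [ 0.6047 -0.0748]
```

```bash
python3 -m inch '0.003 0.004 0.1 0 0 0;0.003 0.004 0.2 0 0 0;0.003 0.004 0.26 0 0 0;0.003 0.004 0.3 0 0 0;0.003 0.004 0.335 0 0 0;0.003 0.004 0.335 0 0 0;0.003 0.004 0.335 0 0 0' && python3 -m inch '0 0 0.015 0 0 0;0 0 0.03 0 0 0;0 0 0.035 0 0 0;0 0 0.04 0 0 0;0 0 0.04 0 0 0'
```

```text
clock: 7.28
tool_pos: [0.597, -0.0734, 0.1082]
orientation: [180.0, -0.1, 0.0]
force: [-0.1, -1.2, -2.4]
opening: 0.0495
gripper_force: 30.0
clock: 7.7
tool_pos: [0.5962, -0.0736, 0.095]
orientation: [180.0, 0.0, -0.0]
force: [-0.1, -0.2, -4.1]
opening: 0.0494
gripper_force: 30.0
```

```bash
python3 -m inch '0 0 0.005 0 0 0;0 0 0.008 0 0 0;0 0 0.008 0 0 0'; python3 -m inch '0 0 0.004 0 0 0;0 0 0.004 0 0 0;0 0 0.004 0 0 0'
```

```text
clock: 7.95
tool_pos: [0.5962, -0.0736, 0.0926]
orientation: [180.0, 0.0, -0.0]
force: [0.7, -0.1, -3.0]
opening: 0.0493
gripper_force: 30.0
clock: 8.2
tool_pos: [0.5967, -0.0736, 0.092]
orientation: [180.0, -0.1, 0.0]
force: [-0.2, 0.0, 0.4]
opening: 0.0495
gripper_force: 30.0
```

```bash
python3 -m inch '0 0 0 0 0 0;0 0 0 0 0 0;0 0 0 0 0 0;0 0 0 0 0 0;0 0 0 0 0 0' -1; python3 -m inch '0 0 -0.1 0 0 0;0 0 -0.2 0 0 0;0 0 -0.35 0 0 0;0 0 -0.5 0 0 0;-0.25 -0.25 -0.6 0 0 0;-0.25 -0.5 -0.6 0 0 0.04;-0.25 -0.5 -0.6 0 0 0.04;-0.25 -0.5 -0.6 0 0 0.04;-0.25 -0.5 -0.6 0 0 0.04'; python3 - <<'E'
from h import *
w=camera_params('wrist');shot('wrist','w4.png');np.savez('w4.npz',**w)
for i,q in enumerate(cut_out('wrist','carton')): print(round(q['p'],2),np.round(q['rect']).tolist());np.save(f'w4_{i}.npy',q['pixels'])
print(get_obs()['tool_pos'],[(np.round(q['uv'],1),round(q['p'],2),ray(w,q['uv'],.004).round(4)) for q in landmark_of('wrist','canister')])
E
```

```text
clock: 8.62
tool_pos: [0.5963, -0.0737, 0.0916]
orientation: [180.0, -0.0, -0.0]
force: [-0.1, 0.4, -0.7]
opening: 0.0773
gripper_force: 0.0
clock: 9.37
tool_pos: [0.5201, 0.0798, 0.2733]
orientation: [-179.9, -0.1, -7.1]
force: [-0.5, -0.5, 0.2]
opening: 0.0878
gripper_force: 0.0
0.78 [108.0, 168.0, 96.0, 82.0]
0.63 [143.0, 283.0, 84.0, 37.0]
0.47 [364.0, 1.0, 34.0, 1.0]
[0.52080403 0.07856338 0.27264709] [(array([ 98.1, 212.7]), 0.95, array([0.4776, 0.311 ])), (array([359.8,  95.5]), 0.61, array([ 0.5922, -0.0688]))]
```

View pics/w4.png

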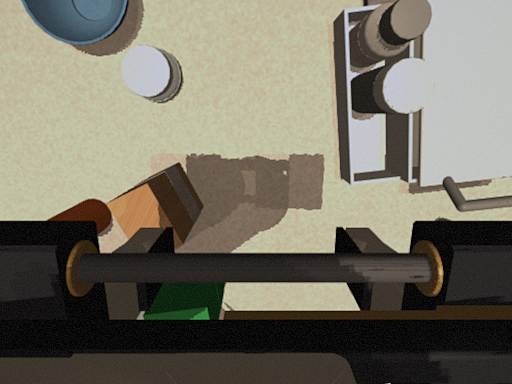

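Canister upright in the slot next to the bottle (cap at (405,85)). The free stretch of slot floor is at (368,150). The carton is at (155,205), undisturbed.

```bash
python3 - <<'E'
from h import *
go(.4945,.194,.2,19)
E
```

```text
row [-0.1357 -0.3746  0.2403] [-1.000e-04 -3.000e-04 -1.447e-01] rows>= 4.0 clock 9.52
```

```bash
python3 -m inch '-0.135 -0.375 0 0 0 -0.145;-0.135 -0.375 0 0 0 -0.145;-0.135 -0.375 0.1 0 0 -0.145;-0.135 -0.375 0.24 0 0 -0.145;-0.135 -0.375 0.24 0 0 -0.145;-0.135 -0.375 0.24 0 0 -0.145;-0.135 -0.375 0.24 0 0 -0.145'; python3 - <<'E'
from h import *
from scipy.optimize import minimize
w=camera_params('wrist');shot('wrist','w5.png')
o=get_obs();print(o['tool_pos'],o['orientation'])
for q in cut_out('wrist','carton'): print(round(q['p'],2),np.round(q['rect']).tolist())
# predicted top-face corners vs picture
im=cv2.imread('pics/w5.png')
for z,c in((.135,(0,255,0)),(0,(255,0,0))):
    pts=P(w,[b for b in box(.4945,.194,.332,.072,.048,z,z)][::2]);cv2.polylines(im,[cv2.convexHull(np.int32(pts))],True,c,1)
cv2.imwrite('pics/w5b.png',im); go(.4945,.194,.085,19)
E
```

```text
clock: 10.1
tool_pos: [0.4963, 0.1921, 0.2005]
orientation: [179.9, -0.0, 18.7]
force: [0.2, -0.3, -0.1]
opening: 0.0875
gripper_force: 0.0
[0.49670889 0.19238772 0.20136155] [ 1.79983269e+02 -1.09675011e-01  1.87074081e+01]
0.92 [219.0, 144.0, 65.0, 110.0]
0.58 [182.0, 247.0, 82.0, 74.0]
row [-0.0066 -0.0068  0.3888] [-0.0001 -0.0009 -0.0015] rows>= 3.0 clock 10.2
```

View pics/w5b.png

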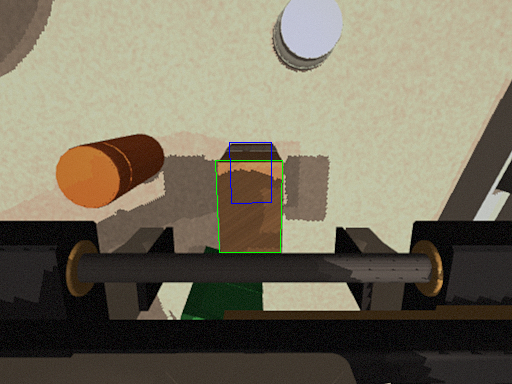

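The projected carton outline (green at the top, blue at the base) fits the carton at (250,205) well, so I'll descend and grip.

```bash
python3 -m inch '-0.006 -0.006 0.1 0 0 -0.0015;-0.006 -0.006 0.22 0 0 -0.0015;-0.006 -0.006 0.32 0 0 -0.0015;-0.006 -0.006 0.385 0 0 -0.0015;-0.006 -0.006 0.385 0 0 -0.0015;-0.006 -0.006 0.385 0 0 -0.0015'; python3 -m inch '0 0 0 0 0 0;0 0 0 0 0 0;0 0 0 0 0 0;0 0 0 0 0 0;0 0 0 0 0 0;0 0 0 0 0 0;0 0 0 0 0 0;0 0 0 0 0 0' 1; python3 -c "
from h import *
go(.5315,-.0735,.29,0)"
```

```text
clock: 10.7
tool_pos: [0.4938, 0.1938, 0.0851]
orientation: [180.0, -0.0, 19.1]
force: [0.6, -0.5, 1.0]
opening: 0.0877
gripper_force: 0.0
clock: 11.37
tool_pos: [0.493, 0.1943, 0.0843]
orientation: [-180.0, -0.0, 19.2]
force: [-1.5, 0.3, 3.0]
opening: 0.048
gripper_force: 30.0
row [-0.1717  0.8852 -0.6858] [-0.000e+00 -1.000e-04  1.065e-01] rows>= 9.0 clock 11.37
```

```bash
python3 -m inch '0 0 -0.1 0 0 0;0 0 -0.22 0 0 0;0 0 -0.34 0 0 0;0 0 -0.46 0 0 0;0 0 -0.58 0 0 0;-0.1 0.5 -0.65 0 0 0.1065;-0.1 0.5 -0.65 0 0 0.1065;-0.1 0.5 -0.65 0 0 0.1065;-0.1 0.5 -0.65 0 0 0.1065' ; python3 -c "
from h import *
go(.5315,-.0735,.28,0)"
```

```text
clock: 12.12
tool_pos: [0.513, 0.0403, 0.279]
orientation: [180.0, 0.1, -0.3]
force: [0.7, 0.2, -4.3]
opening: 0.0478
gripper_force: 30.0
row [ 0.0638  0.3789 -0.0033] [ 0.0001  0.0004 -0.0018] rows>= 3.0 clock 12.12
```

```bash
python3 -m inch '0.064 0.372 0 0 0 -0.001;0.064 0.372 0 0 0 -0.001;0.064 0.372 0 0 0 -0.001;0.064 0.372 0.15 0 0 -0.001;0.064 0.372 0.21 0 0 -0.001;0.064 0.372 0.21 0 0 -0.001;0.064 0.372 0.21 0 0 -0.001' ; python3 - <<'E'
from h import *
w=camera_params('wrist');im=shot('wrist').copy()
o=get_obs();print(o['tool_pos'],o['orientation'])
print([(np.round(q['uv'],1),round(q['p'],2),ray(w,q['uv'],.004).round(4)) for q in landmark_of('wrist','canister')])
# outline of canister top at predicted place, slot rim
for c,z,x in(((0,255,0),.129,.596),((255,0,0),.134,.651)):
    cv2.polylines(im,[np.int32(P(w,cyl(x,-.0735,.025,z,z)))[::2]],True,c,1)
pts=P(w,[(.4885,-.0435,.05),(.6805,-.0435,.05),(.6805,-.1015,.05),(.4885,-.1015,.05)]);cv2.polylines(im,[np.int32(pts)],True,(255,0,255),1)
cv2.imwrite('pics/w6.png',im[:,:,::-1])
go(.5315,-.0735,.1,0)
E
```

```text
clock: 12.7
tool_pos: [0.532, -0.0693, 0.2149]
orientation: [179.9, 0.2, 0.2]
force: [-0.0, 0.0, -2.6]
opening: 0.0477
gripper_force: 30.0
[ 0.53334222 -0.06895729  0.21666153] [1.79957975e+02 2.01223425e-02 2.03047525e-01]
[(array([254.9, 117.1]), 0.93, array([ 0.5942, -0.0715]))]Traceback (most recent call last):
  File "<stdin>", line 7, in <module>
cv2.error: OpenCV(4.12.0) /io/opencv/modules/imgproc/src/drawing.cpp:2458: error: (-215:Assertion failed) p.checkVector(2, CV_32S) >= 0 in function 'polylines'
```

```bash
python3 - <<'E'
from h import *
w=camera_params('wrist');im=np.ascontiguousarray(shot('wrist'))
L=lambda X,c:cv2.polylines(im,[np.ascontiguousarray(P(w,X).round().astype(np.int32)).reshape(-1,1,2)],True,c,1)
L(cyl(.596,-.0735,.025,.129,.129),(0,255,0));L(cyl(.651,-.0735,.025,.134,.134),(255,0,0))
L([(.4905,-.0435,.05),(.6805,-.0435,.05),(.6805,-.1015,.05),(.4905,-.1015,.05)],(255,0,255))
cv2.imwrite('pics/w6.png',im[:,:,::-1])
go(.5305,-.0735,.1,0)
E
```

```text
row [-0.0134  0.0167  0.393 ] [ 0.     -0.0009  0.0013] rows>= 3.0 clock 12.85
```

View pics/w6.png

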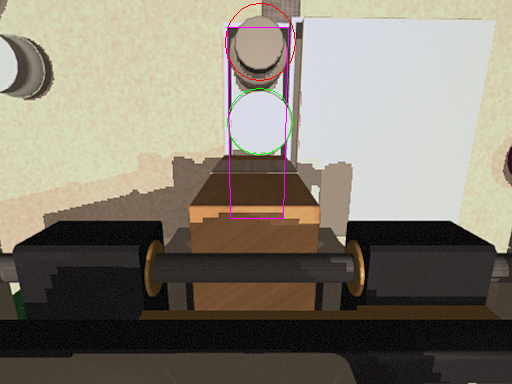

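The canister cap at (260,122) and the slot rim match the predicted outlines. Next I lower the carton at x 0.5305.

```bash
python3 -m inch '-0.012 0.016 0 0 0 0.001;-0.012 0.016 0 0 0 0.001;-0.012 0.016 0.1 0 0 0.001;-0.012 0.016 0.18 0 0 0.001;-0.012 0.016 0.24 0 0 0.001;-0.012 0.016 0.24 0 0 0.001'; python3 -c "
from h import *
go(.5305,-.0735,.1,0)"
```

```text
clock: 13.35
tool_pos: [0.527, -0.0738, 0.1411]
orientation: [180.0, 0.3, -0.0]
force: [-1.4, 0.2, -3.2]
opening: 0.0474
gripper_force: 30.0
row [ 0.0122 -0.001   0.1369] [ 0.      0.0017 -0.0002] rows>= 1.0 clock 13.35
```

```bash
python3 -m inch '0.006 -0.001 0 0 0 0;0.006 -0.001 0.03 0 0 0;0.006 -0.001 0.06 0 0 0;0.006 -0.001 0.09 0 0 0;0.006 -0.001 0.12 0 0 0;0.006 -0.001 0.14 0 0 0;0.006 -0.001 0.14 0 0 0'; python3 -c "
from h import *
go(.5305,-.0735,.09,0)"
```

```text
clock: 13.93
tool_pos: [0.5304, -0.0735, 0.1004]
orientation: [180.0, 0.1, -0.0]
force: [-0.4, -0.3, -3.0]
opening: 0.048
gripper_force: 30.0
row [ 0.0004 -0.0001  0.0348] [ 0.0001  0.0007 -0.0001] rows>= 1.0 clock 13.93
```

Free descent so far; contact is expected at about 0.088.

```bash
python3 -m inch '0 0 0.015 0 0 0;0 0 0.03 0 0 0;0 0 0.036 0 0 0;0 0 0.036 0 0 0';python3 -m inch '0 0 0.005 0 0 0;0 0 0.005 0 0 0;0 0 0.005 0 0 0'
```

```text
clock: 14.27
tool_pos: [0.531, -0.0735, 0.0908]
orientation: [180.0, 0.0, -0.0]
force: [0.4, -0.3, -3.7]
opening: 0.0476
gripper_force: 30.0
clock: 14.52
tool_pos: [0.5314, -0.0734, 0.0899]
orientation: [-180.0, -0.0, -0.0]
force: [0.7, 0.3, -3.6]
opening: 0.0481
gripper_force: 30.0
```

```bash
python3 -m inch '0 0 0.006 0 0 0;0 0 0.006 0 0 0;0 0 0.006 0 0 0';python3 -m inch '0 0 0.003 0 0 0;0 0 0.003 0 0 0;0 0 0.003 0 0 0'
```

```text
clock: 14.77
tool_pos: [0.5318, -0.0734, 0.0884]
orientation: [-180.0, -0.1, 0.0]
force: [-0.3, 0.2, -0.6]
opening: 0.048
gripper_force: 30.0
clock: 15.02
tool_pos: [0.532, -0.0734, 0.0884]
orientation: [180.0, -0.1, 0.0]
force: [-1.2, 0.8, 7.6]
opening: 0.048
gripper_force: 30.0
```

```bash
python3 -m inch '0 0 0 0 0 0;0 0 0 0 0 0;0 0 0 0 0 0;0 0 0 0 0 0;0 0 0 0 0 0' -1; python3 -m inch '0 0 -0.1 0 0 0;0 0 -0.2 0 0 0;0 0 -0.35 0 0 0;-0.05 0 -0.45 0 0 0.04;-0.23 0.15 -0.45 0 0 0.24;-0.23 0.4 -0.45 0 0 0.24;-0.23 0.4 -0.45 0 0 0.24;-0.23 0.4 -0.45 0 0 0.24;-0.23 0.4 -0.45 0 0 0.24;-0.23 0.4 -0.45 0 0 0.24'; python3 - <<'E'
from h import *
go(.463,-.193,.2,-90)
ps,pd=camera_params('scene'),camera_params('side')
a=shot('scene');b=shot('side')
R2=lambda im,x,y:cv2.resize(im[y:y+100,x:x+130],None,fx=3,fy=3,interpolation=cv2.INTER_CUBIC)
cv2.imwrite('pics/c7.png',np.hstack([R2(a,150,140),R2(b,215,140)])[:,:,::-1])
E
```

```text
clock: 15.43
tool_pos: [0.5312, -0.0735, 0.087]
orientation: [180.0, 0.0, -0.0]
force: [0.5, 0.5, 0.4]
opening: 0.0756
gripper_force: 0.0
clock: 16.27
tool_pos: [0.4617, -0.1945, 0.222]
orientation: [180.0, 0.0, -43.7]
force: [-0.2, 1.1, 0.5]
opening: 0.0874
gripper_force: 0.0
row [-0.0002 -0.0067  0.0734] [0.     0.     0.2574] rows>= 7.0 clock 16.27
```

View pics/c7.png

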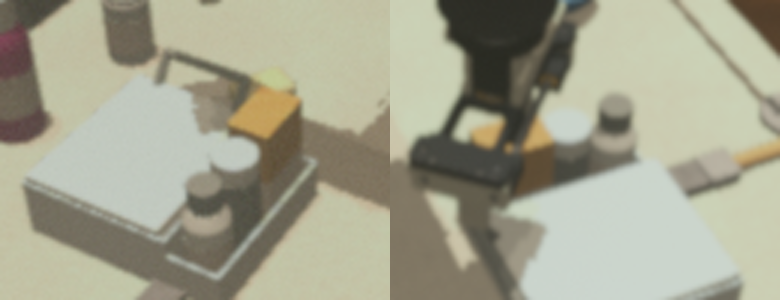

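All three stand upright in the slot: in the left crop, the bottle is at (205,215), the canister at (235,165) and the carton at (265,130). Now the handle; I'll check its height from the stored views plus a new one.

```bash
python3 -m inch '0 -0.005 0 0 0 0.257;0 -0.005 0 0 0 0.257;0 -0.005 0 0 0 0.257;0 -0.005 0 0 0 0.257;0 -0.005 0 0 0 0.257;0 -0.005 0 0 0 0.257;0 -0.005 0 0 0 0.257;0 -0.005 0 0 0 0.257;0 -0.005 0 0 0 0.257'; python3 - <<'E'
from h import *
ps=camera_params('scene');w2=dict(np.load('w2.npz'))
print(tri(ps,(215.5,164.5),w2,(406.3,187.6)), tri(ps,(215.5,164.5),w2,(407,187)))
w=camera_params('wrist');snapshot('wrist')
for q in landmark_of('wrist','lid_handle'): print(np.round(q['uv'],1),q['p'],ray(w,q['uv'],.108),tri(w2,(407,187),w,q['uv']))
for q in landmark_of('wrist','lid_hinge'): print('h',np.round(q['uv'],1),q['p'],ray(w,q['uv'],.072))
go(.463,-.193,.095,-90)
E
```

```text
clock: 17.12
tool_pos: [0.4635, -0.1918, 0.222]
orientation: [180.0, 0.0, -89.1]
force: [0.6, 0.4, -0.1]
opening: 0.0879
gripper_force: 0.0
(array([ 0.45668562, -0.20687104,  0.08402373]), np.float64(0.43939840064797264), np.float64(1.6858869423405214)) (array([ 0.45746249, -0.20674098,  0.08476432]), np.float64(0.3237642151504228), np.float64(1.24258286051484))
[329.4 184.8] 0.53 [ 0.39651855 -0.19980504] (array([ 0.4282209 , -0.20065073,  0.10430362]), np.float64(28.867685906229664), np.float64(35.938991968298744))
h [ 38. 175.] 0.83 [ 0.68090779 -0.1973887 ]
row [0.0031 0.0012 0.4234] [0.     0.     0.0041] rows>= 4.0 clock 17.27
```

```bash
python3 -m inch '0.003 0 0.12 0 0 0.004;0.003 0 0.25 0 0 0.004;0.003 0 0.35 0 0 0.004;0.003 0 0.4 0 0 0.004;0.003 0 0.43 0 0 0.004;0.003 0 0.43 0 0 0.004;0.003 0 0.43 0 0 0.004'; python3 -m inch '0 0 0 0 0 0;0 0 0 0 0 0;0 0 0 0 0 0;0 0 0 0 0 0;0 0 0 0 0 0;0 0 0 0 0 0;0 0 0 0 0 0;0 0 0 0 0 0' 1;  python3 -m inch '0 0 0 0 0 0;0 0 0 0 0 0;0 0 0 0 0 0;0 0 0 0 0 0;0 0 0 0 0 0;0 0 0 0 0 0'
```

```text
clock: 17.85
tool_pos: [0.4637, -0.1934, 0.0935]
orientation: [-180.0, -0.0, -90.1]
force: [0.5, 0.7, 0.3]
opening: 0.0874
gripper_force: 0.0
clock: 18.52
tool_pos: [0.4632, -0.1933, 0.0931]
orientation: [-180.0, -0.0, -90.2]
force: [0.1, -0.1, -0.8]
opening: 0.0398
gripper_force: 0.0
clock: 19.02
tool_pos: [0.4635, -0.1933, 0.0931]
orientation: [-180.0, -0.0, -90.2]
force: [0.9, -0.5, -1.4]
opening: 0.0111
gripper_force: 30.0
```

```bash
python3 -m inch '0 -0.006 -0.031 0 0 0;0 -0.013 -0.063 0 0 0;0 -0.022 -0.094 0 0 0;0 -0.032 -0.124 0 0 0;0 -0.043 -0.154 0 0 0;0 -0.056 -0.184 0 0 0;0 -0.07 -0.213 0 0 0;0 -0.085 -0.241 0 0 0;0 -0.085 -0.241 0 0 0;0 -0.085 -0.241 0 0 0'; python3 - <<'E'
from h import *
print(get_obs()['tool_pos']-np.array([.4635,-.1933,.0931]))
E
```

```text
clock: 19.85
tool_pos: [0.4879, -0.1934, 0.1654]
orientation: [179.9, 0.0, -90.2]
force: [-3.8, -2.4, -1.0]
opening: 0.011
gripper_force: 30.0
[ 0.02444624 -0.00010387  0.07230072]
```

```bash
python3 -m inch '0 -0.017 -0.028 0 0 0;0 -0.034 -0.055 0 0 0;0 -0.053 -0.081 0 0 0;0 -0.072 -0.106 0 0 0;0 -0.093 -0.13 0 0 0;0 -0.115 -0.154 0 0 0;0 -0.138 -0.176 0 0 0;0 -0.162 -0.198 0 0 0;0 -0.187 -0.218 0 0 0;0 -0.213 -0.237 0 0 0'; python3 -m inch '0 -0.027 -0.018 0 0 0;0 -0.054 -0.035 0 0 0;0 -0.082 -0.051 0 0 0;0 -0.11 -0.066 0 0 0;0 -0.139 -0.079 0 0 0;0 -0.169 -0.091 0 0 0;0 -0.169 -0.091 0 0 0;0 -0.169 -0.091 0 0 0;0 -0.169 -0.091 0 0 0;0 -0.169 -0.091 0 0 0';python3 - <<'E'
from h import *
o=get_obs();print(o['tool_pos']-np.array([.4635,-.1933,.0931]),o['moment'])
d=o['tool_pos']-np.array([.4635,-.1933,.0931])
a=np.degrees(np.arctan2(.036+d[2],.218-d[0])-np.arctan2(.036,.218));print('angle',a, np.hypot(.036+d[2],.218-d[0]),np.hypot(.036,.218))
for c in('scene','side'):
    p=camera_params(c);shot(c,f'fin_{c}.png')
    for t in('lid_handle','lid_hinge','canister','carton','slot_bottle'):
        print(c,t,[(np.round(q['uv'],1).tolist(),round(q['p'],2)) for q in landmark_of(c,t)][:3], P(p,[.6035,-.193,.279]).round(1) if t=='lid_handle' else '')
E
```

```text
clock: 20.68
tool_pos: [0.5506, -0.194, 0.2386]
orientation: [179.8, -0.1, -90.2]
force: [-14.2, 1.4, 13.9]
opening: 0.0107
gripper_force: 30.0
clock: 21.52
tool_pos: [0.604, -0.1944, 0.2658]
orientation: [-179.9, -0.1, -90.2]
force: [-3.5, -2.8, 6.2]
opening: 0.0111
gripper_force: 30.0
[ 0.14052402 -0.00112257  0.17269939] [-0.78206868  1.43909576 -0.01681541]
angle 60.2563808899721 0.22261617484149568 0.22095248357961492
scene lid_handle [([184.9, 137.0], 0.9)] [[186.6 137.9]]
scene lid_hinge [([179.1, 210.2], 0.92)] 
scene canister [([361.3, 241.0], 0.81), ([228.7, 220.6], 0.59)] 
scene carton [([329.4, 204.6], 0.77), ([239.7, 207.4], 0.72)] 
scene slot_bottle [([220.3, 231.8], 0.7)] 
side lid_handle [([301.6, 166.9], 0.83)] [[301.3 168.1]]
side lid_hinge [([318.7, 209.9], 0.87)] 
side canister [([195.2, 151.0], 0.73), ([272.3, 209.2], 0.66)] 
side carton [([179.7, 183.0], 0.91), ([253.6, 213.1], 0.64)] 
side slot_bottle [([286.9, 201.5], 0.83)]
```

```bash
python3 -m inch '0 0 0 0 0 0;0 0 0 0 0 0;0 0 0 0 0 0;0 0 0 0 0 0;0 0 0 0 0 0;0 0 0 0 0 0;0 0 0 0 0 0;0 0 0 0 0 0'; python3 - <<'E'
from h import *
ps,pd=camera_params('scene'),camera_params('side')
for n,a,b in [('handle',(184.9,137),(301.6,166.9)),('hinge',(179.1,210.2),(318.7,209.9)),('can',(228.7,220.6),(272.3,209.2)),('carton',(239.7,207.4),(253.6,213.1)),('bottle',(220.3,231.8),(286.9,201.5))]: X,e,f=tri(ps,a,pd,b);print(n,X.round(4),round(e,1),round(f,1))
o=get_obs();d=o['tool_pos']-np.array([.4635,-.1933,.0931]);print(np.degrees(np.arctan2(.036+d[2],.218-d[0])-np.arctan2(.036,.218)),o['qvel'].round(2),o['force'],o['clock'])
E
```

```text
clock: 22.78
tool_pos: [0.604, -0.1944, 0.2658]
orientation: [-179.9, -0.1, -90.2]
force: [-3.6, -2.2, 5.5]
opening: 0.0113
gripper_force: 30.0
handle [ 0.6049 -0.1948  0.2831] 0.8 0.7
hinge [ 0.6884 -0.1873  0.0742] 0.1 0.1
can [ 0.5945 -0.0735  0.0028] 0.5 0.4
carton [ 0.5302 -0.0699  0.009 ] 0.7 0.6
bottle [ 0.6514 -0.0673  0.0082] 0.8 0.7
60.24050836117832 [ 0.1  -0.06  0.   -0.02 -0.02  0.08] [-3.60920925 -2.18798856  5.54629617] 22.7833
```

The lid is held still at 60°, and all three items stand on the slot floor. Handing in.

```bash
python3 -c "
from plant import *
print(close_job())"
```

```text
the job is handed in; nothing more can be done
None
```

The canister and carton stand upright in the slot beside the bottle, and the gripper is holding the lid still at about 60° (60.2° by measurement); the job was handed in at about 23 s.

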